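Unload a microscope carrier past its objective

TASK

Wind the microscope's stage down with the crank until the specimen carrier's well is free of the objective and the carrier sits level with the front opening, then draw the carrier straight out through that opening by its handle fin and lay it flat in the empty steel tray. Leave the crank on its square shaft, do not press on the objective, and leave the other carrier and everything else on the bench where they are.

Things in the scene. Friction and masses are not known exactly. Their poses are not given: they have to be found in the camera images.
- microscope: White upright microscope, fixed, 420 mm high; place and yaw vary. Origin: on the bench below the objective's axis. Its -x axis is the front, where the opening is (mostly towards the robot's right). Column (100 mm wide) behind, at x = 90 to 170 mm. Cheek plates 128 mm high flank the carrier at y = +-42 to +-54 mm. The gearbox under the crank (80 x 76 mm, 100 mm high) is at x = 0, y = 150 mm.
- turret (a point): Centre of the underside of the steel turret that hangs over the carrier, 235 mm above the bench, 90 mm across. The microscope's arm above it (70 mm wide, underside 265 mm up) reaches 50 mm forward of this centre.
- sill (a point): Middle of the opening's sill, 84 mm above the bench, 66 mm forward (-x) of the microscope's origin. The opening is 84 mm wide, 48 mm high, in an 8 mm thick black front plate whose top is 160 mm up. The carrier slides out when its underside is 1 to 10 mm above the sill; higher, its well catches on objective or lintel, lower, on the sill.
- objective: The working objective, a steel cylinder 28 mm in diameter, fixed to the microscope. Origin: centre of its lower end, 130 mm above the bench. At the start this end dips 16 to 24 mm deep into the carrier's well.
- carrier: The specimen carrier to be taken out, rigid metal, 0.2 kg, 175 mm long. Plate 100 x 76 x 8 mm, origin at the centre of its underside; on it a square well, 60 mm outside, 50 mm inside, rim 34 mm above the underside. Starts on the stage, axes parallel to the microscope's, underside 112 to 120 mm above the bench; goes down with the stage. Centre of mass at x = -43 mm.
- carrier_fin (a point): Centre of the carrier's handle fin, outside the opening: an upright steel blade 12 mm thick (carrier's y), 35 mm long (x), from 8 to 48 mm above the carrier's underside; this point is 107.5 mm along -x from the carrier's origin and 28 mm above its underside. It stands on a tab 24 mm wide, 8 mm high that joins the plate.
- carrier_mid (a point): Point on the carrier's underside half way along its 175 mm length, 37.5 mm from its origin towards the fin.
- crank: Loose steel crank (0.2 kg) sitting with its square socket on the square shaft end; 1 mm play each side, so it turns some 6 degrees before it bites and lifts off if pulled up more than 24 mm. Origin: on the hub's axis, underside of the hub. Hub 38 mm square, 30 mm high; the arm runs along +x; its top is 24 mm above the origin. Any starting angle.
- crank_knob (a point): Middle height of the crank's knob, where to hold it: an upright black cylinder 24 mm in diameter, 48 mm high, that spins freely on the crank arm, 50 mm from the shaft's axis. About 156 mm above the bench.
- shaft_end (a point): Centre of the top face of the upright square steel shaft end (20 mm square, 30 mm long), on its axis. Turning the crank clockwise as seen from above lowers the stage 10 mm per full turn; about 0.08 N m of friction holds it where it is left.
- tray_empty: Low open steel tray, fixed, 215 x 110 mm outside, 18 mm high, walls 5 mm, inner floor 5 mm above its origin, which is the centre of its underside; long axis = x. It is the empty one of two alike trays, which stand side by side on a black rubber mat (250 x 270 mm, 6 mm thick). The carrier fits lengthways, with its fin at either end, with 15 mm to spare at each end and 12 mm at each side.
- tray_full: The other tray, same size, fixed; a carrier lies in it.
- twin: A second carrier, alike, lying in the full tray; leave it. Origin and axes as for the carrier.
- cleaner: White bottle, 56 mm in diameter, 150 mm high, upright in front of the microscope beside the way out; bystander. Origin: centre of its underside.
- oil: Small amber bottle, 34 mm in diameter, 75 mm high, upright in front of the microscope beside the way out; bystander. Origin: centre of its underside.
- dishes: Stacked glass dishes, 90 mm in diameter, 35 mm high; bystander. Origin: centre of the underside.
- slidebox: Grey slide box, 100 x 85 x 34 mm; bystander. Origin: centre of the underside.
- canister: Black objective canister, 42 mm in diameter, 75 mm high, upright; bystander. Origin: centre of the underside.
- driver: Screwdriver lying on the bench; bystander. Origin: on the bench below its middle.
- spare: Spare steel objective, 44 mm in diameter, 55 mm high, upright near the dishes; bystander. Origin: centre of the underside.
Things that resemble listed ones, but are neither listed nor needed, are in the scene too. Leave any green look-alike of the carrier alone.

How it is judged (in metres and radians):
On the way, in this order (a step that is already met when the one before it is completed fails the run):
1. the stage is wound down: the carrier, still inside, has its well's rim below the objective and its underside above the sill (z of carrier in the frame of objective below -0.0345 m and z of carrier in the frame of sill above 0 m and x of carrier in the frame of microscope above -0.03 m), for 0.2 s.
2. the carrier is wholly out of the opening, in front of it, fairly level and still at its height (x of carrier in the frame of microscope below -0.115 m and y of carrier in the frame of microscope between -0.06 and 0.06 m and z of carrier in the frame of microscope above 0.05 m and angle between carrier's own z axis and vertical below 0.5 rad), for 0.05 s.
At the end, for the whole second after the job is handed in: The carrier lies at rest flat on the floor of the empty tray (tilt under 0.06 rad, underside within 4 mm of the floor), inside its walls (middle within 25 mm lengthways and 20 mm across of the tray's centre); the crank still sits on its shaft (lifted by less than 8 mm) (x of carrier_mid in the frame of tray_empty between -0.025 and 0.025 m and y of carrier_mid in the frame of tray_empty between -0.02 and 0.02 m and z of carrier_mid in the frame of tray_empty between 0.001 and 0.009 m and angle between carrier's own z axis and vertical below 0.06 rad and angle between the x axis of carrier and the x axis of tray_empty, either way round below 0.25 rad and linear speed of carrier below 0.01 m/s and distance between crank and shaft_end below 0.032 m); the robot touches nothing.
It fails at once if the objective is pressed with more than 15 N (contact force between objective and anything else above 15 N).
It fails at once if the crank comes off its shaft (distance between crank and shaft_end above 0.042 m).
It fails at once if the carrier is tipped over (beyond about 50 degrees) (angle between carrier's own z axis and vertical above 0.9 rad).
It fails at once if the other carrier is moved by more than 20 mm (distance of twin from where it was at the start of the episode above 0.02 m).
It fails at once if a bystander is moved by more than 25 mm or knocked over (distance of any of cleaner, oil, dishes, slidebox, canister, driver, spare from where it was at the start of the episode above 0.025 m or angle between any of cleaner, oil, dishes, slidebox, canister, spare's own z axis and vertical above 0.5 rad).
It also fails if it takes over 72 s, if anything falls off the work surface, if the arm or the gripper's body presses on something with over 40 N, if the wrist force passes 120 N, or if a joint passes its speed limit or range.

ROBOT

A 6-joint arm with a two-finger parallel gripper is mounted at the origin on the work surface. World frame = base frame: x ahead of the robot, y to its left, z up, the work surface at z = 0. Lengths are in m, angles in degrees, forces in N, time in s.
With the tool pointing down it reaches from about 0.4 to 0.825 m from the base axis. Payload 7 kg.
Tool frame: the origin (TCP) lies between the finger pads; the fingertips stand 19 mm ahead of it and the grasp point (between the pads) is the TCP; z points along the fingers, y is the line along which they close (so a half turn about z gives the same grasp; the last joint's range is limited). The gripper opens to 88 mm and grips with 3 to 60 N. Pads are 19 mm wide; open, the fingers measure 130 mm over their backs; the gripper's body (78 mm by 193 mm) begins 47 mm behind the grasp point.
Start: joints at [-50.128, 20.546, 0.682, 0, -70.136, -16.507], TCP at [0.268, -0.62, 0.246] pointing down, gripper open.
Joint ranges: [-176.03, 176.03], [-82.01, 121.73], [-58.28, 71.71], [-173.87, 95.51], [-174.79, -0.11], [-173.66, 173.66]. Speed limits (degrees/s): [136.94, 136.94, 172.46, 180, 180, 180].

INTERFACE

Orientations are given as [roll, pitch, yaw] about the fixed x, y, z axes, in that order (R = Rz(yaw) Ry(pitch) Rx(roll)).
In Python, from plant import get_obs, snapshot, close_job, spot_in, spot_point gives the robot as it stands.
- The arm moves only by the tool play_rows, never from a script. Its argument "plan" is a list of rows, each a list of 6 numbers: the shift along the tool's x, y, z in cm, then the turn, a rotation vector about the tool's x, y, z in degrees. A call has 1 to 20 rows; each row shifts and turns the commanded pose from where the row before left it, along the tool's axes as they then stand; what a row does not reach is not made up. A row lasts 1/12 s, in which the tool goes at most 41.7 mm and 7.16 degrees, less where a joint would pass 70% of its speed; a pose out of reach is approached as far as the arm can. A call is refused whole if a number of a shift passes 4.17 or a number of a turn 7.16, either way. A call with a gripper value outside its range is refused whole. "grip" is the finger opening in cm, from 0 to 8.76, set as the call begins (left out, the last holds). The fingers move at their own pace and stop on an object; the grip force is fixed at half the most. Time passes only in rows, so rows that do not move let the fingers close. It gives the time, the measured TCP pose, the force, the opening and the grip force at its end, in the units of the state.
- get_obs(): the state, without advancing time (a new reading comes with each control period).
- snapshot(name): name is "side" or "top"; returns a dict with "frame" (420x560x3 uint8, red, green, blue), "fx", "fy", "cx", "cy" (pixels), "k1" (the pictures are not rectified: a ray, as slopes to the right and down, at radius r is drawn at 1 + k1 r^2 times it, then the intrinsics apply), "position" and "attitude" of the camera in the world. Camera axes: x right, y down, z forward; pixel columns grow to the right and rows downward; lengths in m; the calibration is good to about 2 mm. A picture is of the moment at which its call begins. There is no depth.
- close_job(): hands the job in; it is judged then, once.
Trained networks look in the newest picture that a camera, given by its name, has taken for a name from the list of things; names that differ only in an ending like _2 or _b are one class to them, and where a whole thing is asked for, a point or a joint stands for the part that bears it (a point fixed in the world has none). Each returns a list of dicts, best first, with "score" (0 to 1); they miss things now and then, are a little off and sometimes report something else, mostly with a low value. They report only what shows in the picture. A call takes as long as a camera call. They do not tell look-alikes from the thing itself.
- spot_in(camera, thing): "position" ([x, y, z] in m, in world coordinates, good to about 4 mm: the middle of the surface that is visible of it).
- spot_point(camera, thing): "position" ([x, y, z] in m, in world coordinates, good to about 4 mm: a listed point, or the origin of a listed thing).
The state is a dict: "clock": time; "joint_pos": joint angles; "qvel": joint speeds; "tau": joint torques, N m; "tool_pos": TCP position; "orientation": TCP orientation; "force": force on the tool from outside, world axes, zero at the start; "moment": the same for the moment, N m; "opening": finger opening in m; "gripper_force": force on a finger pad.
Only numpy, scipy, OpenCV 4.12 (cv2) and the standard library are available. Lean on these libraries where they do the work, as an engineer would, in place of code of your own. Each camera call takes 0.05 s, during which the arm holds its last target. There are 200 camera calls.

## Working session

There is one attempt and no reset: what is moved stays moved. The work goes in short steps, Python scripts to look and compute and a tool call to move; the robot and the scene stay as the last step left them, time stands still between calls to the robot, and variables do not carry over. Pictures are saved under pics/ and viewed, at most 10 in all, crops included, and the job is handed in when it is done.

Besides the shell and the picture viewer there is one more tool, called after "Emit:" in YAML: its name, and indented under it one key for each argument. play_rows: Moves the arm, as the interface text tells. Its arguments: {"type":"object","properties":{"plan":{"type":"array","items":{"type":"array","items":{"type":"number"}}},"grip":{"type":"number"}},"required":["plan"]}

```bash
ls; mkdir -p pics
cat > h.py <<'E'
import numpy as np, cv2
from plant import *
from scipy.spatial.transform import Rotation as R
def save(cam,fn):
    s=snapshot(cam); cv2.imwrite('pics/'+fn,s['frame'][:,:,::-1]); return s
def proj(s,p):
    a=s['attitude']; Rm=R.from_euler('xyz',a,degrees=True).as_matrix() if np.size(a)==3 else np.array(a)
    c=Rm.T@(np.array(p)-s['position']); u=c[:2]/c[2]; u=u*(1+s['k1']*(u@u)); return np.round([s['cx']+s['fx']*u[0],s['cy']+s['fy']*u[1]],0)
E
python3 - <<'E'
from h import *
for c in('side','top'):
    s=save(c,c+'0.png'); print(c,s['position'],s['attitude'],s['fx'],s['k1'])
    for t in 'microscope turret sill objective carrier carrier_fin crank crank_knob shaft_end tray_empty tray_full twin cleaner oil dishes slidebox canister driver spare'.split():
        print(t,[(np.round(d['position'],3).tolist(),round(d['score'],2),proj(s,d['position']).tolist()) for d in spot_point(c,t)[:3]])
print(get_obs())
E
```

```text
pics
side [-0.13158513  0.72046324  0.8211037 ] [-124.22900264   -0.9462678  -136.64500439] 480.50589145548525 -0.10053756328900561
microscope [([0.603, 0.232, -0.0], 0.8, [199.0, 290.0])]
turret [([0.598, 0.229, 0.237], 0.71, [191.0, 210.0]), ([0.382, 0.098, 0.0], 0.52, [302.0, 307.0])]
sill [([0.595, 0.162, 0.082], 0.82, [220.0, 252.0])]
objective [([0.6, 0.225, 0.128], 0.64, [197.0, 248.0])]
carrier [([0.601, 0.228, 0.121], 0.88, [196.0, 251.0]), ([0.256, 0.377, -0.002], 0.87, [253.0, 417.0]), ([0.601, 0.194, 0.12], 0.52, [207.0, 244.0])]
carrier_fin [([0.592, 0.118, 0.146], 0.81, [233.0, 224.0]), ([0.361, 0.368, 0.031], 0.69, [220.0, 372.0]), ([0.381, -0.001, 0.003], 0.28, [329.0, 286.0])]
crank [([0.452, 0.235, 0.108], 0.73, [237.0, 288.0]), ([0.565, -0.177, 0.009], 0.31, [318.0, 224.0])]
crank_knob [([0.444, 0.291, 0.151], 0.78, [218.0, 288.0])]
shaft_end []
tray_empty [([0.595, -0.316, 0.003], 0.81, [339.0, 203.0])]
tray_full [([0.564, -0.183, 0.008], 0.55, [320.0, 223.0])]
twin [([0.604, -0.175, 0.012], 0.74, [308.0, 218.0]), ([0.6, 0.192, 0.12], 0.54, [208.0, 245.0])]
cleane
[... 2171 characters left out ...]
 0.45, [256.0, 264.0])]
{'clock': 2.0, 'joint_pos': array([-5.01268645e+01,  2.05463193e+01,  6.80413289e-01, -1.54112311e-03,
       -7.01363935e+01, -1.65072223e+01]), 'qvel': array([-0.09833508,  0.01145113,  0.01095701, -0.08681389, -0.03005367,
        0.04850106]), 'tau': array([-3.21461239e-04, -5.82372451e+01,  2.93291885e+01,  7.00223565e+00,
        1.24367065e-02,  1.70434129e-05]), 'tool_pos': array([ 0.26767901, -0.61960957,  0.24554509]), 'orientation': array([ 1.79997383e+02,  7.36301316e-04, -1.56634611e+02]), 'force': array([ 0.37311509,  0.45665906, -0.69067937]), 'moment': array([ 0.02653029, -0.04150018, -0.01982822]), 'gripper_force': 0.0, 'opening': 0.08738125338087525}
```

View pics/side0.png

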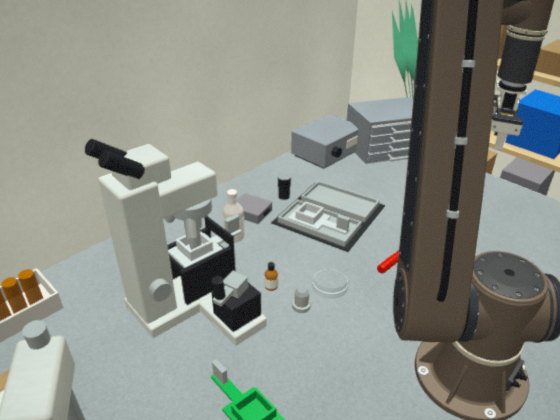

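View pics/top0.png

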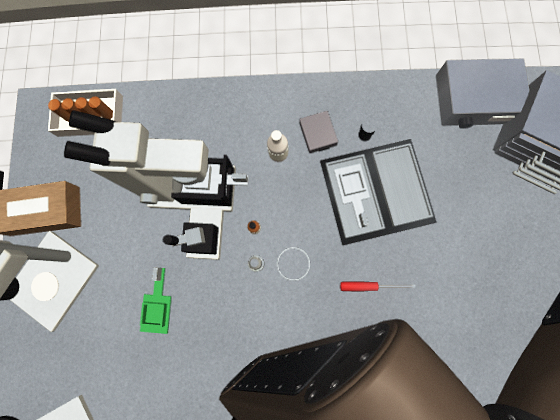

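The side view shows the microscope at about (190,230), crank knob (218,288), trays (330,210), with the empty one on the right. The top view agrees: knob (172,241), fin (240,179), empty tray (403,180), green look-alike (156,310).

Emit:
play_rows:
  plan:
    - [0, 0, 0, 0, 0, 5.8]
    - [0, 0, 0, 0, 0, 5.8]
    - [0, 0, 0, 0, 0, 5.8]
    - [0, 0, 0, 0, 0, 5.8]
    - [0, 0, 0, 0, 0, 5.7]
    - [-1.12, 2.97, 0, 0, 0, 0]
    - [-1.12, 2.97, 0, 0, 0, 0]
    - [-1.12, 2.97, 0, 0, 0, 0]
    - [-1.12, 2.97, 0, 0, 0, 0]
    - [-1.12, 2.97, 0, 0, 0, 0]
    - [-1.12, 2.97, 0, 0, 0, 0]
    - [-1.12, 2.97, 0, 0, 0, 0]
    - [-1.12, 2.97, 0, 0, 0, 0]
    - [-1.12, 2.97, 0, 0, 0, 0]
    - [-1.12, 2.97, 0, 0, 0, 0]
    - [-1.12, 2.97, 0, 0, 0, 0]
    - [-1.12, 2.97, 0, 0, 0, 0]
    - [-1.12, 2.97, 0, 0, 0, 0]
  grip: 5

```text
clock: 3.5
tool_pos: [0.4503, -0.2479, 0.2459]
orientation: [-180.0, 0.0, 174.5]
force: [0.3, -0.1, 0.9]
opening: 0.0501
gripper_force: 0.0
```

Emit:
play_rows:
  plan:
    - [0.33, 2.99, 0, 0, 0, 0]
    - [0.33, 2.99, 0, 0, 0, 0]
    - [0.33, 2.99, 0, 0, 0, 0]
    - [0.33, 2.99, 0, 0, 0, 0]
    - [0.33, 2.99, 0, 0, 0, 0]
    - [0.33, 2.99, 0, 0, 0, 0]
    - [0.33, 2.99, 0, 0, 0, 0]
    - [0.33, 2.99, 0, 0, 0, 0]
    - [0.33, 2.99, 0, 0, 0, 0]
    - [0.33, 2.99, 0, 0, 0, 0]
    - [0.33, 2.99, 0, 0, 0, 0]
    - [0.33, 2.99, 0, 0, 0, 0]
    - [0.33, 2.99, 0, 0, 0, 0]
    - [0.33, 2.99, 0, 0, 0, 0]
    - [0.33, 2.99, 0, 0, 0, 0]
    - [0.33, 2.99, 0, 0, 0, 0]
    - [0.33, 2.99, 0, 0, 0, 0]
    - [0, 0, 0, 0, 0, 0]

```text
clock: 5.0
tool_pos: [0.4434, 0.2662, 0.2455]
orientation: [180.0, 0.0, 174.6]
force: [0.2, -1.2, -0.3]
opening: 0.05
gripper_force: 0.0
```

Run:
```python
from h import *
s=save('side','s1.png'); save('top','t1.png')
for c in('side','top'):
    for t in 'crank_knob crank carrier carrier_fin microscope'.split():
        print(c,t,[(np.round(d['position'],4).tolist(),round(d['score'],2)) for d in spot_point(c,t)[:2]])
```

```text
side crank_knob [([0.4426, 0.2927, 0.1494], 0.65)]
side crank [([0.4503, 0.2362, 0.1049], 0.86)]
side carrier [([0.5962, 0.2241, 0.1213], 0.93), ([0.2549, 0.3757, 0.0008], 0.7)]
side carrier_fin [([0.3601, 0.3686, 0.0327], 0.68), ([0.5937, 0.1205, 0.1467], 0.63)]
side microscope [([0.6016, 0.2246, 0.001], 0.84)]
top crank_knob []
top crank []
top carrier [([0.5987, 0.228, 0.1194], 0.86), ([0.2551, 0.3809, 0.0012], 0.62)]
top carrier_fin [([0.3629, 0.3728, 0.0264], 0.86), ([0.5933, 0.125, 0.143], 0.68)]
top microscope [([0.6025, 0.2254, 0.0004], 0.69), ([0.596, 0.2289, 0.1183], 0.63)]
```

Emit:
play_rows:
  plan:
    - [0.17, 1.27, 0, 0, 0, 0]
    - [0.17, 1.27, 0, 0, 0, 0]
    - [0, 0, 1.7, 0, 0, 0]
    - [0, 0, 1.7, 0, 0, 0]
    - [0, 0, 1.7, 0, 0, 0]
    - [0, 0, 1.7, 0, 0, 0]
    - [0, 0, 1.5, 0, 0, 0]
    - [0, 0, 0, 0, 0, 0]

```text
clock: 6.27
tool_pos: [0.4408, 0.2873, 0.1595]
orientation: [-179.8, -0.2, 174.5]
force: [-0.2, -0.7, -1.2]
opening: 0.05
gripper_force: 0.0
```

Emit:
play_rows:
  plan:
    - [0, 0, 0, 0, 0, 0]
    - [0, 0, 0, 0, 0, 0]
    - [0, 0, 0, 0, 0, 0]
    - [0, 0, 0, 0, 0, 0]
    - [0, 0, 0, 0, 0, 0]
    - [0, 0, 0, 0, 0, 0]
  grip: 1.5

```text
clock: 6.77
tool_pos: [0.443, 0.2886, 0.1641]
orientation: [179.9, 0.1, 174.5]
force: [-0.4, 1.6, 5.8]
opening: 0.0233
gripper_force: 29.9
```

Emit:
play_rows:
  plan:
    - [-1.29, 0.17, 0, 0, 0, 0]
    - [-1.29, -0.17, 0, 0, 0, 0]
    - [-1.21, -0.5, 0, 0, 0, 0]
    - [-1.03, -0.79, 0, 0, 0, 0]
    - [-0.79, -1.03, 0, 0, 0, 0]
    - [-0.5, -1.21, 0, 0, 0, 0]
    - [0, 0, 0, 0, 0, 0]
    - [0, 0, 0, 0, 0, 0]

```text
clock: 7.43
tool_pos: [0.504, 0.2481, 0.166]
orientation: [179.7, 0.5, 174.5]
force: [10.7, 0.9, 7.7]
opening: 0.0235
gripper_force: 29.9
```

Run:
```python
from h import *
o=get_obs();print(o['tool_pos'],o['force'],o['moment'],o['orientation'])
for c in('side','top'):
    save(c,'x.png')
    for t in 'crank_knob crank carrier carrier_fin'.split():
        print(c,t,[(np.round(d['position'],4).tolist(),round(d['score'],2)) for d in spot_point(c,t)[:2]])
```

```text
[0.50395449 0.24812953 0.16600668] [10.74979404  0.88867553  7.73781239] [ 3.67937853e-01 -3.49484749e+00 -2.34476465e-03] [179.67522228   0.49022823 174.48843807]
side crank_knob [([0.4997, 0.2474, 0.1563], 0.79)]
side crank [([0.453, 0.2404, 0.1023], 0.95), ([0.3842, 0.099, -0.0019], 0.5)]
side carrier [([0.5987, 0.2276, 0.1159], 0.71), ([0.2565, 0.3757, 0.0001], 0.63)]
side carrier_fin [([0.3588, 0.369, 0.032], 0.7)]
top crank_knob [([0.4993, 0.2463, 0.1513], 0.54), ([0.5952, -0.3133, 0.0072], 0.49)]
top crank [([0.4461, 0.2396, 0.108], 0.56)]
top carrier [([0.2555, 0.3766, 0.0041], 0.78), ([0.5995, 0.2324, 0.116], 0.77)]
top carrier_fin [([0.5897, 0.1207, 0.141], 0.97), ([0.3612, 0.3707, 0.0292], 0.66)]
```

Run:
```python
from h import *
o=get_obs();print(o['tool_pos'],o['force'],o['moment'])
s=save('side','x.png'); cv2.imwrite('pics/s2.png',cv2.resize(s['frame'][150:350,100:366,::-1],(798,600),interpolation=2))
```

```text
[0.50376266 0.24863383 0.16603566] [10.52720326 -0.06558144  6.53719717] [ 0.31253133 -3.62693943 -0.0370294 ]
```

View pics/s2.png

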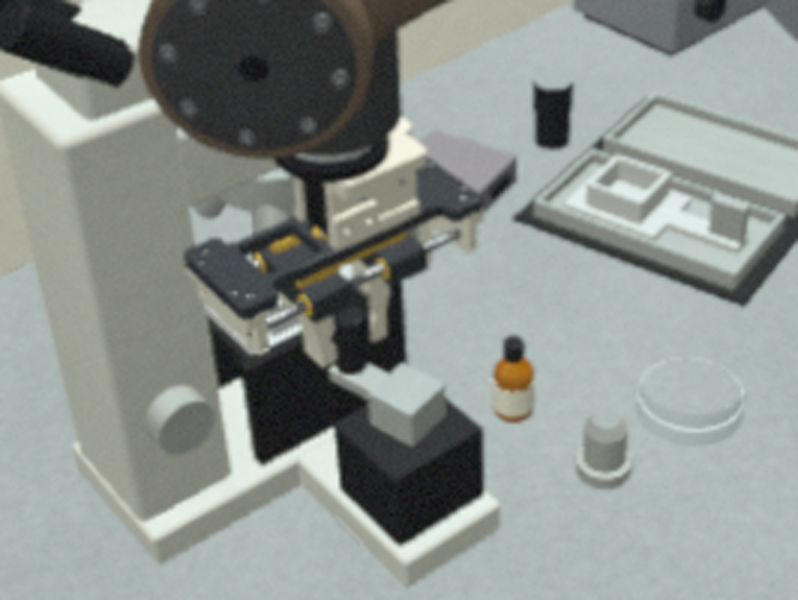

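The gripper holds the knob (350,340 in the crop). The unexplained force of about 10 N calls for a release and regrip, to see whether it is grasp stress.

Emit:
play_rows:
  plan:
    - [0, 0, 0, 0, 0, 0]
    - [0, 0, 0, 0, 0, 0]
    - [0, 0, 0, 0, 0, 0]
    - [0, 0, 0, 0, 0, 0]
  grip: 4

```text
clock: 8.32
tool_pos: [0.4989, 0.2461, 0.1622]
orientation: [-180.0, -0.1, 174.5]
force: [-0.9, 0.1, -0.3]
opening: 0.039
gripper_force: 0.0
```

Run:
```python
from h import *
o=get_obs();print(o['tool_pos'],o['force'],o['moment'],o['orientation'],o['joint_pos'])
for c in('side','top'):
    save(c,'x.png')
    for t in 'crank_knob crank'.split():
        print(c,t,[(np.round(d['position'],4).tolist(),round(d['score'],2)) for d in spot_point(c,t)[:2]])
```

```text
[0.49894946 0.24609546 0.16222602] [-0.88372704  0.13701583 -0.26397127] [-0.01575664 -0.04792441 -0.01091097] [-1.79954340e+02 -5.59803696e-02  1.74453879e+02] [ 4.64095586e+01  1.35128746e+01 -2.09631600e+01 -1.93292239e-02
 -5.55944245e+01 -1.41944726e+02]
side crank_knob [([0.4994, 0.2522, 0.1534], 0.78), ([0.38, -0.0029, 0.0005], 0.65)]
side crank [([0.4492, 0.2347, 0.103], 0.85), ([0.3786, -0.0017, 0.0004], 0.33)]
top crank_knob []
top crank [([0.4476, 0.2391, 0.1078], 0.58)]
```

Emit:
play_rows:
  plan:
    - [-0.3, 0.2, -0.45, 0, 0, 0]
    - [0, 0, 0, 0, 0, 0]
    - [0, 0, 0, 0, 0, 0]

```text
clock: 8.87
tool_pos: [0.5031, 0.2485, 0.1674]
orientation: [180.0, 0.0, 174.5]
force: [-0.4, -0.2, 0.4]
opening: 0.04
gripper_force: 0.0
```

Emit:
play_rows:
  plan:
    - [0, 0, 0, 0, 0, 0]
    - [0, 0, 0, 0, 0, 0]
    - [0, 0, 0, 0, 0, 0]
    - [0, 0, 0, 0, 0, 0]
  grip: 1.5

```text
clock: 9.2
tool_pos: [0.5027, 0.2482, 0.167]
orientation: [-180.0, -0.0, 174.5]
force: [0.1, 0.8, -0.4]
opening: 0.0232
gripper_force: 30.0
```

Emit:
play_rows:
  plan:
    - [-0.17, -1.29, 0, 0, 0, 0]
    - [0.17, -1.29, 0, 0, 0, 0]
    - [0.5, -1.21, 0, 0, 0, 0]
    - [0.79, -1.03, 0, 0, 0, 0]
    - [1.03, -0.79, 0, 0, 0, 0]
    - [1.21, -0.5, 0, 0, 0, 0]
    - [0, 0, 0, 0, 0, 0]
    - [0, 0, 0, 0, 0, 0]

```text
clock: 9.87
tool_pos: [0.4604, 0.1898, 0.1674]
orientation: [180.0, -0.0, 174.5]
force: [0.2, -0.7, 1.6]
opening: 0.0237
gripper_force: 30.0
```

Emit:
play_rows:
  plan:
    - [1.29, -0.17, 0, 0, 0, 0]
    - [1.29, 0.17, 0, 0, 0, 0]
    - [1.21, 0.5, 0, 0, 0, 0]
    - [1.03, 0.79, 0, 0, 0, 0]
    - [0.79, 1.03, 0, 0, 0, 0]
    - [0.5, 1.21, 0, 0, 0, 0]
    - [0.17, 1.29, 0, 0, 0, 0]
    - [-0.17, 1.29, 0, 0, 0, 0]
    - [-0.5, 1.21, 0, 0, 0, 0]
    - [-0.79, 1.03, 0, 0, 0, 0]
    - [-1.03, 0.79, 0, 0, 0, 0]
    - [-1.21, 0.5, 0, 0, 0, 0]
    - [0, 0, 0, 0, 0, 0]

```text
clock: 10.95
tool_pos: [0.4475, 0.29, 0.1667]
orientation: [-179.8, -0.0, 174.5]
force: [1.3, -0.9, 9.7]
opening: 0.0234
gripper_force: 30.1
```

Emit:
play_rows:
  plan:
    - [-1.29, 0.17, 0, 0, 0, 0]
    - [-1.29, -0.17, 0, 0, 0, 0]
    - [-1.21, -0.5, 0, 0, 0, 0]
    - [-1.03, -0.79, 0, 0, 0, 0]
    - [-0.79, -1.03, 0, 0, 0, 0]
    - [-0.5, -1.21, 0, 0, 0, 0]
    - [-0.17, -1.29, 0, 0, 0, 0]
    - [0.17, -1.29, 0, 0, 0, 0]
    - [0.5, -1.21, 0, 0, 0, 0]
    - [0.79, -1.03, 0, 0, 0, 0]
    - [1.03, -0.79, 0, 0, 0, 0]
    - [1.21, -0.5, 0, 0, 0, 0]
    - [0, 0, 0, 0, 0, 0]

```text
clock: 12.03
tool_pos: [0.4594, 0.1898, 0.1672]
orientation: [180.0, -0.0, 174.4]
force: [-0.3, -2.0, 3.3]
opening: 0.0238
gripper_force: 30.0
```

Emit:
play_rows:
  plan:
    - [1.29, -0.17, 0, 0, 0, 0]
    - [1.29, 0.17, 0, 0, 0, 0]
    - [1.21, 0.5, 0, 0, 0, 0]
    - [1.03, 0.79, 0, 0, 0, 0]
    - [0.79, 1.03, 0, 0, 0, 0]
    - [0.5, 1.21, 0, 0, 0, 0]
    - [0.17, 1.29, 0, 0, 0, 0]
    - [-0.17, 1.29, 0, 0, 0, 0]
    - [-0.5, 1.21, 0, 0, 0, 0]
    - [-0.79, 1.03, 0, 0, 0, 0]
    - [-1.03, 0.79, 0, 0, 0, 0]
    - [-1.21, 0.5, 0, 0, 0, 0]
    - [0, 0, 0, 0, 0, 0]

```text
clock: 13.12
tool_pos: [0.4473, 0.29, 0.1667]
orientation: [-179.8, -0.0, 174.5]
force: [0.4, -0.4, 9.8]
opening: 0.0235
gripper_force: 30.1
```

Run:
```python
from h import *
o=get_obs();print(o['tool_pos'],o['force'],o['moment'])
for c in('side','top'):
    save(c,'x.png')
    for t in 'crank_knob crank carrier carrier_fin sill objective'.split():
        print(c,t,[(np.round(d['position'],4).tolist(),round(d['score'],2)) for d in spot_point(c,t)[:2]])
```

```text
[0.44727271 0.290004   0.16665596] [ 0.39884069 -0.36123414  9.81473587] [-1.03616991 -0.52291362  0.03382803]
side crank_knob [([0.4463, 0.289, 0.1528], 0.89)]
side crank [([0.4502, 0.2337, 0.1057], 0.86), ([0.3193, -0.2307, -0.0007], 0.29)]
side carrier [([0.2583, 0.3744, -0.0027], 0.97), ([0.6014, 0.2283, 0.1004], 0.46)]
side carrier_fin [([0.3619, 0.3678, 0.0306], 0.84)]
side sill [([0.5945, -0.3116, 0.006], 0.52)]
side objective [([0.5951, 0.2263, 0.1279], 0.66)]
top crank_knob []
top crank [([0.4491, 0.2401, 0.1074], 0.5)]
top carrier [([0.5977, 0.2281, 0.1013], 0.97), ([0.2553, 0.3768, 0.001], 0.62)]
top carrier_fin [([0.5892, 0.1231, 0.1208], 0.84), ([0.3625, 0.3676, 0.0299], 0.72)]
top sill [([0.5925, 0.1622, 0.0808], 0.96), ([0.6006, 0.2295, 0.0991], 0.23)]
top objective []
```

Emit:
play_rows:
  plan:
    - [-1.29, 0.17, 0, 0, 0, 0]
    - [-1.29, -0.17, 0, 0, 0, 0]
    - [-1.21, -0.5, 0, 0, 0, 0]
    - [-1.03, -0.79, 0, 0, 0, 0]
    - [-0.79, -1.03, 0, 0, 0, 0]
    - [-0.5, -1.21, 0, 0, 0, 0]
    - [-0.17, -1.29, 0, 0, 0, 0]
    - [0.17, -1.29, 0, 0, 0, 0]
    - [0.5, -1.21, 0, 0, 0, 0]
    - [0.79, -1.03, 0, 0, 0, 0]
    - [1.03, -0.79, 0, 0, 0, 0]
    - [1.21, -0.5, 0, 0, 0, 0]
    - [1.29, -0.17, 0, 0, 0, 0]
    - [1.29, 0.17, 0, 0, 0, 0]
    - [1.21, 0.5, 0, 0, 0, 0]
    - [1.03, 0.79, 0, 0, 0, 0]
    - [0.79, 1.03, 0, 0, 0, 0]
    - [0.5, 1.21, 0, 0, 0, 0]
    - [0.17, 1.29, 0, 0, 0, 0]
    - [0, 0, 0, 0, 0, 0]

```text
clock: 15.48
tool_pos: [0.4038, 0.2469, 0.1671]
orientation: [-180.0, -0.0, 174.5]
force: [-2.1, 1.4, 7.4]
opening: 0.0232
gripper_force: 30.0
```

Run:
```python
from h import *
o=get_obs();print(o['tool_pos'],o['force'],o['moment'])
for k in range(3):
  for c in('side','top'):
    s=save(c,'x%s.png'%c)
    for t in 'carrier carrier_fin sill objective'.split():
        print(c,t,[(np.round(d['position'],4).tolist(),round(d['score'],2)) for d in spot_point(c,t)[:3] if d['position'][0]>.5 and d['position'][1]>.05])
im=np.hstack([cv2.resize(cv2.imread('pics/x%s.png'%c)[y:y+150,x:x+100],(400,600),interpolation=2) for c,x,y in(('side',170,170),('top',165,110))])
cv2.imwrite('pics/c3.png',im)
```

```text
[0.40376674 0.24694923 0.16713531] [-2.07469918  1.40052334  7.35885909] [0.33016256 0.79093137 0.00974764]
side carrier [([0.6011, 0.2264, 0.0879], 0.79)]
side carrier_fin [([0.5896, 0.1238, 0.1176], 0.75)]
side sill [([0.5955, 0.1613, 0.0847], 0.75)]
side objective [([0.5981, 0.2267, 0.1277], 0.68)]
top carrier [([0.5999, 0.2281, 0.0901], 0.76)]
top carrier_fin [([0.5906, 0.1209, 0.1178], 0.87)]
top sill [([0.603, 0.2294, 0.0019], 0.63), ([0.6007, 0.1955, 0.0908], 0.61), ([0.5971, 0.1622, 0.0831], 0.57)]
top objective []
side carrier [([0.5991, 0.2282, 0.0904], 0.77)]
side carrier_fin [([0.6011, 0.2267, 0.0028], 0.75), ([0.5907, 0.1208, 0.1148], 0.66)]
side sill [([0.592, 0.1595, 0.0825], 0.63)]
side objective [([0.5993, 0.2252, 0.1295], 0.71)]
top carrier [([0.5995, 0.2278, 0.09], 0.71)]
top carrier_fin [([0.5917, 0.1201, 0.1179], 0.94)]
top sill [([0.5955, 0.1623, 0.0849], 0.85)]
top objective []
side carrier [([0.5992, 0.2244, 0.0903], 0.62)]
side carrier_fin [([0.5929, 0.1189, 0.1198], 0.95)]
side sill [([0.5949, 0.1617, 0.0829], 0.66)]
side objective [([0.5994, 0.2251, 0.1262], 0.57)]
top carrier []
top carrier_fin [([0.5889, 0.1217, 0.1184], 0.65)]
top sill [([0.5946, 0.1601, 0.0831], 0.62)]
top objective []
```

View pics/c3.png

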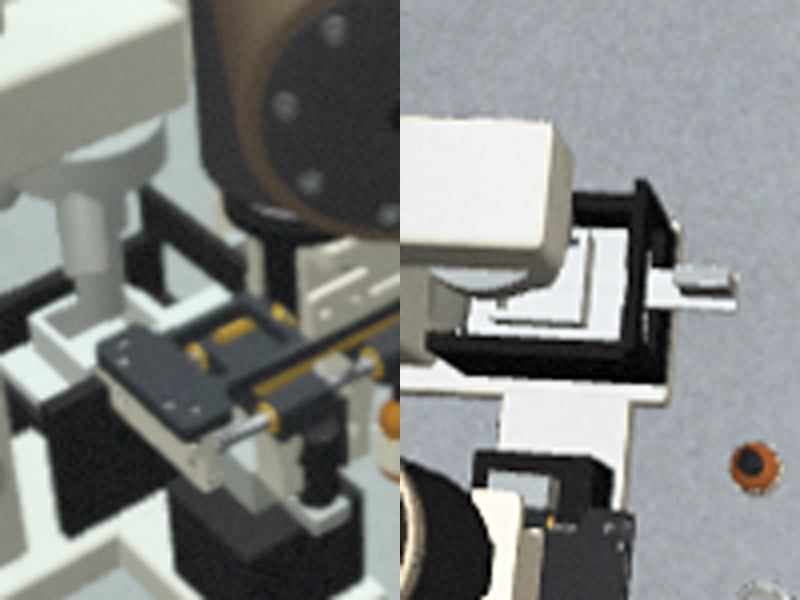

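Crop: the carrier's well rim is clear below the objective (left, about 95,260). In the top view the plate lies behind the front plate, with the fin at (705,280). The carrier's underside is at about 0.090 m. I will release the knob and go to the fin.

Emit:
play_rows:
  plan:
    - [0, 0, 0, 0, 0, 0]
    - [0, 0, 0, 0, 0, 0]
    - [0, 0, 0, 0, 0, 0]
    - [0, 0, -2.3, 0, 0, 0]
    - [0, 0, -2.3, 0, 0, 0]
    - [0, 0, -2.3, 0, 0, 0]
    - [0, 0, -2.4, 0, 0, 0]
    - [-1.03, -2.7, 0, 0, 0, 0]
    - [-1.03, -2.7, 0, 0, 0, 0]
    - [-1.03, -2.7, 0, 0, 0, 0]
    - [-1.03, -2.7, 0, 0, 0, 0]
    - [-1.03, -2.7, 0, 0, 0, 0]
    - [-1.03, -2.7, 0, 0, 0, 0]
  grip: 4.5

```text
clock: 18.07
tool_pos: [0.4495, 0.0763, 0.2596]
orientation: [-180.0, -0.1, 174.5]
force: [0.5, 0.8, 0.3]
opening: 0.0452
gripper_force: 0.0
```

Emit:
play_rows:
  plan:
    - [0, 0, 0, 0, 0, -6.9]
    - [0, 0, 0, 0, 0, -6.9]
    - [0, 0, 0, 0, 0, -6.9]
    - [0, 0, 0, 0, 0, -6.9]
    - [0, 0, 0, 0, 0, -6.9]
    - [0, 0, 0, 0, 0, -6.9]
    - [0, 0, 0, 0, 0, -6.9]
    - [0, 0, 0, 0, 0, -6.9]
    - [0, 0, 0, 0, 0, -6.9]
    - [0, 0, 0, 0, 0, -6.9]
    - [0, 0, 0, 0, 0, -6.9]
    - [0, 0, 0, 0, 0, -6.9]
    - [0, 0, 0, 0, 0, -6.9]
    - [0, 0, 0, 0, 0, -0.7]
    - [0, 0, 0, 0, 0, 0]

```text
clock: 19.32
tool_pos: [0.4495, 0.0776, 0.2596]
orientation: [179.9, -0.0, -95.3]
force: [0.4, -0.7, -0.1]
opening: 0.0449
gripper_force: 0.0
```

Run:
```python
from h import *
o=get_obs();print(o['tool_pos'],o['force'],o['orientation'],o['clock'])
A=[]
for c in('side','top'):
    s=save(c,'x%s.png'%c)
    for t in 'carrier carrier_fin crank crank_knob shaft_end'.split():
        print(c,t,[(np.round(d['position'],4).tolist(),round(d['score'],2)) for d in spot_point(c,t)[:3] if d['position'][1]>.05])
```

```text
[0.44946446 0.07761209 0.25961871] [ 0.38261044 -0.69420338 -0.12424324] [ 1.79944991e+02 -2.56575571e-02 -9.52933932e+01] 19.3167
side carrier [([0.256, 0.3783, 0.0028], 0.82), ([0.5995, 0.2281, 0.0887], 0.6)]
side carrier_fin [([0.361, 0.3668, 0.0308], 0.94), ([0.5935, 0.1211, 0.1179], 0.69)]
side crank [([0.4486, 0.234, 0.1043], 0.79)]
side crank_knob [([0.4019, 0.2446, 0.151], 0.56), ([0.601, 0.2323, 0.2312], 0.38)]
side shaft_end []
top carrier [([0.2572, 0.3808, -0.0012], 0.79)]
top carrier_fin []
top crank []
top crank_knob []
top shaft_end []
```

Emit:
play_rows:
  plan:
    - [-0.93, -2.28, 0, 0, 0, 0]
    - [-0.93, -2.28, 0, 0, 0, 0]
    - [-0.93, -2.28, 0, 0, 0, 0]
    - [-0.93, -2.28, 0, 0, 0, 0]
    - [-0.93, -2.28, 0, 0, 0, 0]
    - [-0.93, -2.28, 0, 0, 0, 0]
    - [0, 0, 2.3, 0, 0, 0]
    - [0, 0, 2.3, 0, 0, 0]
    - [0, 0, 2.3, 0, 0, 0]
    - [0, 0, 2.2, 0, 0, 0]
    - [0, 0, 0, 0, 0, 0]

```text
clock: 20.83
tool_pos: [0.5884, 0.1201, 0.1643]
orientation: [179.6, -0.2, -95.2]
force: [-1.3, -0.7, -1.7]
opening: 0.0452
gripper_force: 0.0
```

Run:
```python
from h import *
o=get_obs();print(o['tool_pos'],o['force'],o['orientation'],o['clock'])
for c in('side','top'):
    s=save(c,'x%s.png'%c)
    for t in 'carrier carrier_fin'.split():
        print(c,t,[(np.round(d['position'],4).tolist(),round(d['score'],2)) for d in spot_point(c,t)[:3] if d['position'][0]>.4])
im=np.hstack([cv2.resize(cv2.imread('pics/x%s.png'%c)[y:y+150,x:x+100],(400,600),interpolation=2) for c,x,y in(('side',180,150),('top',200,110))])
cv2.imwrite('pics/c4.png',im)
```

```text
[0.5884101  0.12009194 0.16426227] [-1.31670191 -0.68707734 -1.66652825] [179.60265226  -0.1834725  -95.19601261] 20.8333
side carrier [([0.5973, 0.2277, 0.09], 0.94), ([0.5968, -0.176, 0.0127], 0.42)]
side carrier_fin [([0.5912, 0.1204, 0.1184], 0.89)]
top carrier [([0.6004, 0.2317, 0.0907], 0.61), ([0.5879, 0.1223, 0.1165], 0.18)]
top carrier_fin [([0.5906, 0.1229, 0.1148], 0.83)]
```

View pics/c4.png

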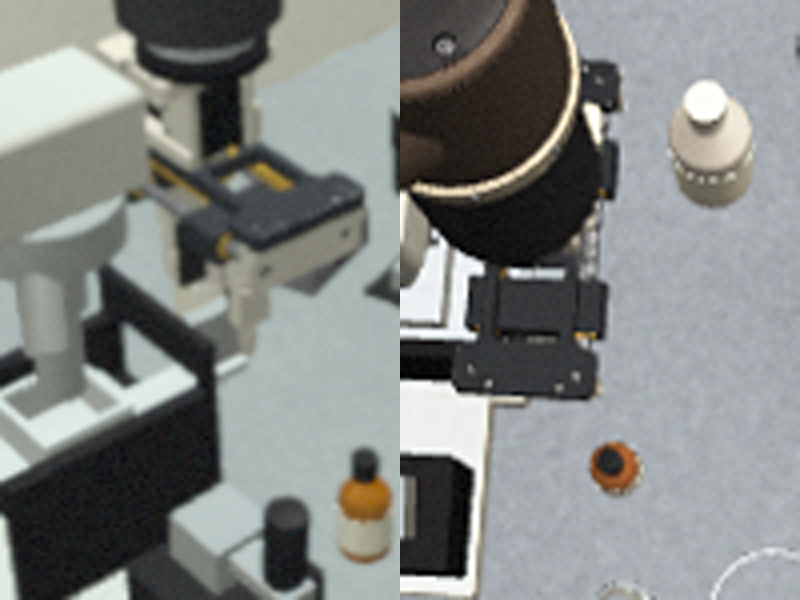

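The fingers stand either side of the fin, clear of the arm and bottles. I will descend and grip.

Emit:
play_rows:
  plan:
    - [0, 0, 1.5, 0, 0, 0]
    - [0, 0, 1.5, 0, 0, 0]
    - [0, 0, 1.5, 0, 0, 0]
    - [0, 0, 0, 0, 0, 0]
    - [0, 0, 0, 0, 0, 0]

```text
clock: 21.55
tool_pos: [0.591, 0.121, 0.1246]
orientation: [-180.0, -0.0, -95.1]
force: [-0.0, 0.6, 0.9]
opening: 0.0448
gripper_force: 0.0
```

Emit:
play_rows:
  plan:
    - [0, 0, 0, 0, 0, 0]
    - [0, 0, 0, 0, 0, 0]
    - [0, 0, 0, 0, 0, 0]
    - [0, 0, 0, 0, 0, 0]
    - [0, 0, 0, 0, 0, 0]
    - [0, 0, 0, 0, 0, 0]
  grip: 0.5

```text
clock: 22.05
tool_pos: [0.591, 0.1211, 0.1244]
orientation: [-180.0, 0.0, -95.1]
force: [-0.7, -0.9, 1.0]
opening: 0.0117
gripper_force: 30.0
```

Emit:
play_rows:
  plan:
    - [0.5, 0, -0.05, 0, 0, 0]
    - [1, 0, -0.05, 0, 0, 0]
    - [1, 0, 0, 0, 0, 0]
    - [1, 0, 0, 0, 0, 0]
    - [1, 0, 0, 0, 0, 0]
    - [1, 0, 0, 0, 0, 0]
    - [0, 0, 0, 0, 0, 0]

```text
clock: 22.63
tool_pos: [0.5855, 0.064, 0.125]
orientation: [180.0, -0.0, -95.2]
force: [-0.3, 0.2, -0.9]
opening: 0.0117
gripper_force: 30.0
```

Emit:
play_rows:
  plan:
    - [1, 0, 0, 0, 0, 0]
    - [1, 0, 0, 0, 0, 0]
    - [1, 0, 0, 0, 0, 0]
    - [0, 0, 0, 0, 0, 0]

```text
clock: 22.97
tool_pos: [0.5828, 0.0345, 0.125]
orientation: [180.0, -0.0, -95.2]
force: [-0.3, -0.6, -1.4]
opening: 0.0115
gripper_force: 30.0
```

Run:
```python
from h import *
o=get_obs();print(o['tool_pos'],o['force'],o['moment'],o['orientation'],o['clock'])
for c in('side','top'):
    s=save(c,'x%s.png'%c)
    for t in 'carrier carrier_fin'.split():
        print(c,t,[(np.round(d['position'],4).tolist(),round(d['score'],2)) for d in spot_point(c,t)[:3] if d['position'][0]>.4])
```

```text
[0.58281086 0.03448657 0.12497259] [-0.28636648 -0.63810465 -1.39498375] [-0.1368121   0.10184493 -0.02630087] [ 1.79966227e+02 -1.69800852e-02 -9.51991529e+01] 22.9667
side carrier [([0.5913, 0.139, 0.0915], 0.65)]
side carrier_fin [([0.5806, 0.034, 0.1175], 0.92)]
top carrier [([0.592, 0.1431, 0.0942], 0.86)]
top carrier_fin [([0.7433, -0.2216, -0.0016], 0.63)]
```

Emit:
play_rows:
  plan:
    - [1, 0, 0, 0, 0, 0]
    - [1, 0, 0, 0, 0, 0]
    - [1, 0, 0, 0, 0, 0]
    - [1, 0, 0, 0, 0, 0]
    - [1, 0, 0, 0, 0, 0]
    - [1, 0, 0, 0, 0, 0]
    - [0, 0, 0, 0, 0, 0]
    - [0, 0, 0, 0, 0, 0]

```text
clock: 23.93
tool_pos: [0.5779, -0.0244, 0.1251]
orientation: [-180.0, 0.0, -95.2]
force: [0.6, 0.5, -0.8]
opening: 0.0117
gripper_force: 30.0
```

Run:
```python
from h import *
o=get_obs();print(o['tool_pos'],o['force'],o['moment'],o['orientation'],o['clock'])
for c in('side','top'):
    s=save(c,'x%s.png'%c)
    for t in 'carrier carrier_fin tray_empty tray_full twin crank'.split():
        print(c,t,[(np.round(d['position'],4).tolist(),round(d['score'],2)) for d in spot_point(c,t)[:3] if d['position'][0]>.4])
im=np.hstack([cv2.resize(cv2.imread('pics/x%s.png'%c)[y:y+w*3//2,x:x+w],(400,600),interpolation=2) for c,x,y,w in(('side',200,150,100),('top',310,110,140))])
cv2.imwrite('pics/c5.png',im)
```

```text
[ 0.57788131 -0.02437583  0.12509761] [ 0.59156656  0.52082454 -0.78995739] [-0.07443752  0.09290543  0.02551311] [-1.79995802e+02  1.86460698e-03 -9.52172010e+01] 23.9333
side carrier [([0.5847, 0.0824, 0.0914], 0.86), ([0.5945, 0.1626, 0.0833], 0.64)]
side carrier_fin [([0.5821, -0.0255, 0.1192], 0.73), ([0.5885, 0.0814, 0.0918], 0.65)]
side tray_empty [([0.5949, -0.3157, 0.0062], 0.82), ([0.5887, 0.0801, 0.0903], 0.45), ([0.604, 0.2329, 0.2378], 0.37)]
side tray_full [([0.5617, -0.1792, 0.0099], 0.63)]
side twin [([0.6, -0.1762, 0.0084], 0.85)]
side crank []
top carrier [([0.5882, 0.0848, 0.0897], 0.77)]
top carrier_fin [([0.5946, 0.1625, 0.0852], 0.64), ([0.5855, 0.0497, 0.0912], 0.54)]
top tray_empty []
top tray_full [([0.5637, -0.1784, 0.0062], 0.68)]
top twin [([0.5969, -0.17, 0.0115], 0.88), ([0.7487, -0.0842, -0.002], 0.47)]
top crank []
```

View pics/c5.png

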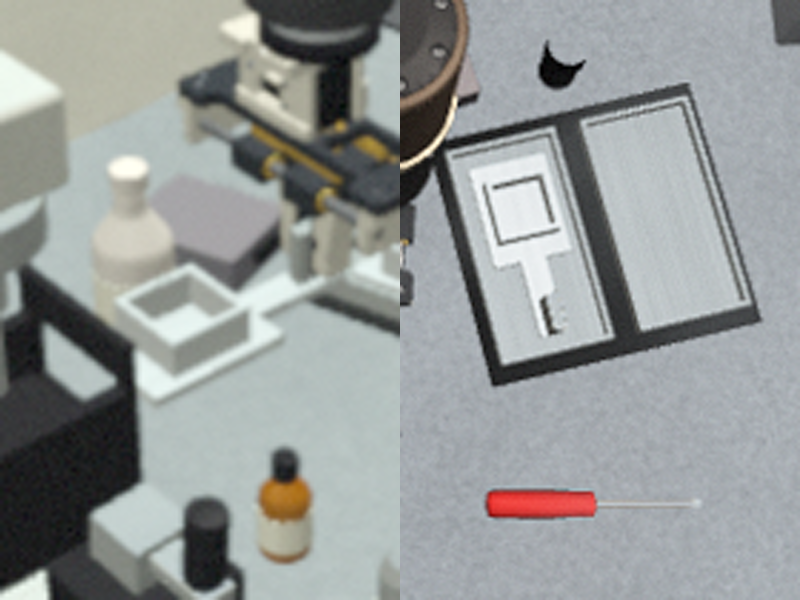

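```bash
cat >> h.py <<'E'
def unproj(s,px,z):
    from scipy.optimize import fsolve
    f=lambda q: projf(s,[q[0],q[1],z])-np.array(px)
    return fsolve(f,[.6,-.25])
def projf(s,p):
    Rm=R.from_euler('xyz',s['attitude'],degrees=True).as_matrix()
    c=Rm.T@(np.array(p)-s['position']); u=c[:2]/c[2]; u=u*(1+s['k1']*(u@u)); return np.array([s['cx']+s['fx']*u[0],s['cy']+s['fy']*u[1]])
E
python3 - <<'E'
from h import *
s=snapshot('top'); k=400/140
def U(l,z): return np.array([unproj(s,(310+(a-400)/k,110+b/k),z) for a,b in l])
m=U([(435,150),(688,85),(760,320),(493,383)],.006)
t=U([(578,118),(688,95),(752,302),(637,335)],.024)
for q in(m,t):
    print(q.round(4).tolist(),q.mean(0),[np.degrees(np.arctan2(*(q[a]-q[b])[::-1])).round(1) for a,b in((0,3),(1,2))],np.degrees(np.arctan2(*(q[0]-q[1])[::-1])).round(1))
tw=spot_point('top','carrier_fin'); print([np.round(d['position'],3).tolist() for d in tw])
tw=spot_point('side','tray_empty')
E
```

```text
[[0.6653, -0.0951], [0.7242, -0.352], [0.4845, -0.4013], [0.4319, -0.1402]] [ 0.57646517 -0.2471633 ] [np.float64(10.9), np.float64(11.6)] 102.9
[[0.6878, -0.2355], [0.7077, -0.3455], [0.4997, -0.3888], [0.4717, -0.2768]] [ 0.59172892 -0.31161887] [np.float64(10.8), np.float64(11.8)] 100.3
[]
```

The carrier is out and level (150–280, 270–400 on the left). The empty tray is the right-hand one, with a yaw of about 11.7° and its centre near (0.594,-0.314). I will carry it over and turn it there.

Emit:
play_rows:
  plan:
    - [0.8, 0, -0.2, 0, 0, 0]
    - [1.6, 0.2, -0.2, 0, 0, 0]
    - [2.4, 0.2, -0.2, 0, 0, 0]
    - [2.5, 0.2, -0.2, 0, 0, 0]
    - [2.5, 0.2, -0.2, 0, 0, 0]
    - [2.5, 0.2, -0.2, 0, 0, 0]
    - [2.5, 0.2, -0.2, 0, 0, 0]
    - [2.5, 0.2, -0.2, 0, 0, 0]
    - [2.5, 0.2, 0, 0, 0, 0]
    - [2.5, 0.2, 0, 0, 0, 0]
    - [2.5, 0.2, 0, 0, 0, 0]
    - [2.5, 0.2, 0, 0, 0, 0]
    - [2.0, 0.2, 0, 0, 0, 0]
    - [1.3, 0.1, 0, 0, 0, 0]
    - [0.6, 0, 0, 0, 0, 0]
    - [0, 0, 0, 0, 0, 0]

```text
clock: 26.12
tool_pos: [0.5248, -0.333, 0.1409]
orientation: [180.0, 0.0, -95.2]
force: [0.1, 0.9, -1.4]
opening: 0.0116
gripper_force: 30.0
```

Emit:
play_rows:
  plan:
    - [0, 0, 0, 0, 0, 2.5]
    - [0, 0, 0, 0, 0, 4.5]
    - [0, 0, 0, 0, 0, 5]
    - [0, 0, 0, 0, 0, 5]
    - [0, 0, 0, 0, 0, 5]
    - [0, 0, 0, 0, 0, 5]
    - [0, 0, 0, 0, 0, 5]
    - [0, 0, 0, 0, 0, 5]
    - [0, 0, 0, 0, 0, 5]
    - [0, 0, 0, 0, 0, 5]
    - [0, 0, 0, 0, 0, 5]
    - [0, 0, 0, 0, 0, 5]
    - [0, 0, 0, 0, 0, 5]
    - [0, 0, 0, 0, 0, 5]
    - [0, 0, 0, 0, 0, 4]
    - [0, 0, 0, 0, 0, 2.1]
    - [0, 0, 0, 0, 0, 0]
    - [0, 0, 0, 0, 0, 0]
    - [0, 0, 0, 0, 0, 0]

```text
clock: 27.7
tool_pos: [0.5253, -0.3313, 0.1411]
orientation: [180.0, 0.0, -168.1]
force: [-0.5, -0.1, -2.2]
opening: 0.0119
gripper_force: 30.0
```

Run:
```python
from h import *
o=get_obs();print(o['tool_pos'],o['force'],o['moment'],o['orientation'],o['clock'])
for c in('side','top','side','top'):
    s=save(c,'x%s.png'%c)
    for t in 'carrier carrier_fin carrier_mid tray_empty crank crank_knob'.split():
        print(c,t,[(np.round(d['position'],4).tolist(),round(d['score'],2)) for d in spot_point(c,t)[:2] if d['position'][0]>.4])
im=np.hstack([cv2.resize(cv2.imread('pics/x%s.png'%c)[y:y+w*3//2,x:x+w],(400,600),interpolation=2) for c,x,y,w in(('side',260,130,130),('top',310,90,140))])
cv2.imwrite('pics/c6.png',im)
```

```text
[ 0.52530442 -0.33126859  0.14109918] [-0.49232239 -0.06332488 -2.17934348] [-0.02292692  0.05097935  0.00193949] [ 1.79992680e+02  9.36181318e-05 -1.68112230e+02] 27.7
side carrier [([0.6323, -0.312, 0.1094], 0.87)]
side carrier_fin []
side carrier_mid [([0.5975, -0.3176, 0.1052], 0.8)]
side tray_empty [([0.5936, -0.3121, 0.0029], 0.6)]
side crank [([0.4519, 0.2378, 0.1062], 0.65)]
side crank_knob [([0.756, -0.0831, 0.0006], 0.74)]
top carrier [([0.6029, 0.2251, 0.004], 0.7)]
top carrier_fin []
top carrier_mid [([0.5981, -0.3169, 0.1066], 0.57)]
top tray_empty [([0.6309, -0.3092, 0.1082], 0.24)]
top crank [([0.4503, 0.2403, 0.1095], 0.72)]
top crank_knob []
side carrier [([0.6339, -0.3134, 0.1077], 0.92)]
side carrier_fin [([0.5285, -0.3337, 0.1349], 0.88)]
side carrier_mid [([0.5988, -0.3151, 0.1079], 0.71)]
side tray_empty [([0.5964, -0.3133, 0.006], 0.75)]
side crank [([0.4541, 0.2351, 0.1052], 0.74)]
side crank_knob [([0.6979, 0.0312, 0.0004], 0.67), ([0.4012, 0.2421, 0.1509], 0.55)]
top carrier [([0.4524, 0.2388, 0.1078], 0.71)]
top carrier_fin [([0.6331, -0.3129, 0.1078], 0.7)]
top carrier_mid [([0.5964, -0.3155, 0.1068], 0.45)]
top tray_empty [([0.5992, -0.1748, 0.0123], 0.6), ([0.597, 0.164, 0.0835], 0.53)]
top crank [([0.4507, 0.2407, 0.1097], 0.72), ([0.5957, -0.3174, 0.1079], 0.61)]
top crank_knob []
```

View pics/c6.png

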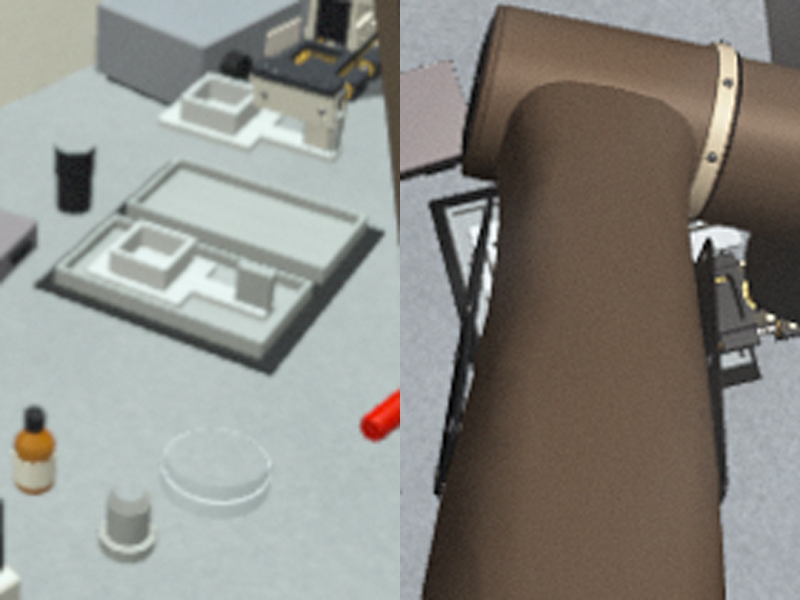

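The carrier hangs level over the empty tray (side crop, 215,110), about 3 mm off. I will correct that and lower it.

Emit:
play_rows:
  plan:
    - [0.25, 0.28, 1, 0, 0, 0]
    - [0, 0, 1.7, 0, 0, 0]
    - [0, 0, 1.7, 0, 0, 0]
    - [0, 0, 1.7, 0, 0, 0]
    - [0, 0, 1.2, 0, 0, 0]
    - [0, 0, 0.8, 0, 0, 0]
    - [0, 0, 0.5, 0, 0, 0]
    - [0, 0, 0, 0, 0, 0]
    - [0, 0, 0, 0, 0, 0]
    - [0, 0, 0, 0, 0, 0]

```text
clock: 29.93
tool_pos: [0.5227, -0.3299, 0.0559]
orientation: [-180.0, 0.1, -168.2]
force: [0.4, -0.6, -2.0]
opening: 0.0119
gripper_force: 30.0
```

Emit:
play_rows:
  plan:
    - [0, 0, 0.25, 0, 0, 0]
    - [0, 0, 0.25, 0, 0, 0]
    - [0, 0, 0.25, 0, 0, 0]
    - [0, 0, 0.15, 0, 0, 0]
    - [0, 0, 0, 0, 0, 0]
    - [0, 0, 0, 0, 0, 0]

```text
clock: 30.43
tool_pos: [0.522, -0.3297, 0.0459]
orientation: [180.0, -0.0, -168.2]
force: [-1.0, -0.1, -1.5]
opening: 0.012
gripper_force: 30.0
```

Run:
```python
from h import *
o=get_obs();print(o['tool_pos'],o['force'],o['clock'])
for c in('side','top'):
    s=save(c,'x%s.png'%c)
    for t in 'carrier carrier_fin carrier_mid tray_empty twin'.split():
        print(c,t,[(np.round(d['position'],4).tolist(),round(d['score'],2)) for d in spot_point(c,t)[:3] if d['position'][0]>.4])
im=cv2.resize(cv2.imread('pics/xside.png')[150:270,240:400],(800,600),interpolation=2)
cv2.imwrite('pics/c7.png',im)
```

```text
[ 0.52200683 -0.32968681  0.04591914] [-0.98471087 -0.11197468 -1.47642159] 30.4333
side carrier [([0.6285, -0.3104, 0.012], 0.7)]
side carrier_fin [([0.5252, -0.3296, 0.04], 0.58), ([0.7005, 0.028, 0.0013], 0.37)]
side carrier_mid [([0.597, -0.313, 0.0093], 0.58)]
side tray_empty [([0.5937, -0.3143, 0.0021], 0.74)]
side twin [([0.6023, -0.1768, 0.0113], 0.87)]
top carrier []
top carrier_fin [([0.6036, 0.2252, 0.0016], 0.3)]
top carrier_mid []
top tray_empty []
top twin []
```

View pics/c7.png

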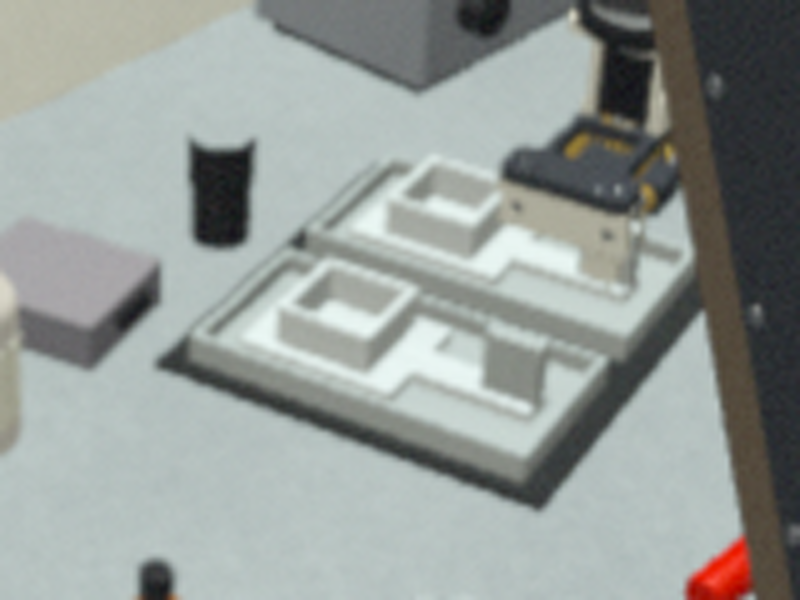

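The carrier is inside the empty tray walls (well at 445,200), nearly on the floor. I will lower it to contact, then release.

Emit:
play_rows:
  plan:
    - [0, 0, 0.1, 0, 0, 0]
    - [0, 0, 0.1, 0, 0, 0]
    - [0, 0, 0, 0, 0, 0]
    - [0, 0, 0, 0, 0, 0]

```text
clock: 31.37
tool_pos: [0.5222, -0.3298, 0.0453]
orientation: [-180.0, 0.0, -168.2]
force: [-2.7, 1.6, 9.4]
opening: 0.0118
gripper_force: 30.0
```

Emit:
play_rows:
  plan:
    - [0, 0, 0, 0, 0, 0]
    - [0, 0, 0, 0, 0, 0]
    - [0, 0, 0, 0, 0, 0]
    - [0, 0, 0, 0, 0, 0]
    - [0, 0, -1, 0, 0, 0]
    - [0, 0, -2, 0, 0, 0]
    - [0, 0, -2.5, 0, 0, 0]
    - [0, 0, -2.5, 0, 0, 0]
    - [0, 0, -2.5, 0, 0, 0]
    - [0, 0, -2.5, 0, 0, 0]
    - [0, 0, -2.5, 0, 0, 0]
    - [1, 3, 0, 0, 0, 0]
    - [2, -3, 0, 0, 0, 0]
    - [0, 0, 0, 0, 0, 0]
    - [0, 0, 0, 0, 0, 0]
  grip: 4

```text
clock: 32.62
tool_pos: [0.4925, -0.3361, 0.2001]
orientation: [-180.0, 0.0, -168.3]
force: [0.4, 0.2, 1.8]
opening: 0.0401
gripper_force: 0.0
```

Run:
```python
from h import *
o=get_obs();print(o['tool_pos'],o['force'],o['clock'])
for c in('side','top'):
    s=save(c,'x%s.png'%c)
    for t in 'carrier carrier_fin carrier_mid tray_empty crank crank_knob cleaner twin'.split():
        print(c,t,[(np.round(d['position'],4).tolist(),round(d['score'],2)) for d in spot_point(c,t)[:3] if d['position'][0]>.4])
im=cv2.resize(cv2.imread('pics/xside.png')[140:350,140:420],(800,600),interpolation=2)
cv2.imwrite('pics/c8.png',im)
```

```text
[ 0.4924703  -0.33612034  0.20010052] [0.4289294  0.21158083 1.7677967 ] 32.6167
side carrier [([0.6278, -0.3123, 0.0125], 0.56)]
side carrier_fin [([0.5254, -0.3301, 0.0393], 0.82)]
side carrier_mid [([0.5942, -0.3135, 0.0112], 0.77), ([0.6026, 0.2254, 0.0032], 0.52)]
side tray_empty [([0.5956, -0.3148, 0.0037], 0.84)]
side crank [([0.4518, 0.2366, 0.1044], 0.81), ([0.5656, -0.1787, 0.0084], 0.64)]
side crank_knob []
side cleaner [([0.7019, 0.0345, 0.0034], 0.67)]
side twin [([0.6023, -0.1735, 0.0073], 0.86)]
top carrier []
top carrier_fin [([0.5661, -0.1796, 0.0057], 0.54), ([0.4496, 0.2404, 0.1074], 0.53)]
top carrier_mid []
top tray_empty []
top crank [([0.449, 0.2393, 0.1075], 0.6)]
top crank_knob [([0.4004, 0.2422, 0.1494], 0.76)]
top cleaner [([0.7001, 0.0302, -0.002], 0.6)]
top twin [([0.5978, -0.1726, 0.0115], 0.81)]
```

View pics/c8.png

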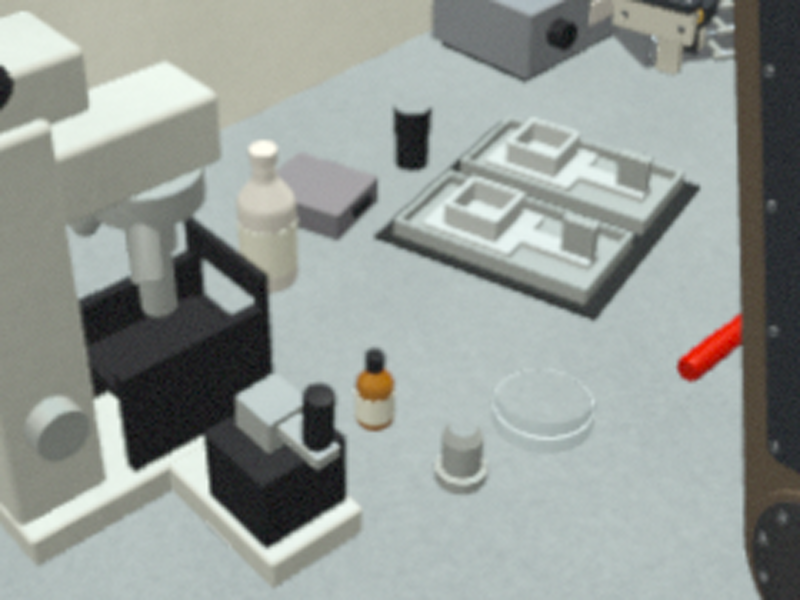

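The picture shows the carrier flat in the empty tray (575,155), the crank still on its shaft (275,410), and everything else in place.

```bash
python3 -c "
from plant import *
print(close_job())"
```

```text
the job is handed in; nothing more can be done
None
```

I wound the stage down, drew the carrier out through the front opening and laid it flat in the empty tray. The crank is still on its shaft and nothing else was seen to move, and the job was handed in at about 33 s; no verdict came back.

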